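# Swap the specimen cups and clear the loading track

### The arm

A 7-joint arm with a two-finger parallel gripper is mounted at the origin on the work surface. World frame = base frame: x ahead of the robot, y to its left, z up, the work surface at z = 0. Lengths are in m, angles in rad, forces in N, time in s.
With the tool pointing down it reaches from about 0.4 to 0.85 m from the base axis. Payload 10.4 kg.
Tool frame: the origin (TCP) lies at the very end of the fingers, on their centre line; the grasp point (between the pads) lies 19 mm behind it (manip.tcp_to_grasp is the distance from the TCP to the grasp point, in m); x points along the fingers, y is the direction in which the jaws open and shut, and the axes are right-handed (so a half turn about x gives the same grasp; the last joint's range is limited). The gripper opens to 85 mm and grips with 20 to 120 N. Pads are 22 mm wide; open, the fingers measure 114 mm over their backs; the gripper's body (76 mm by 85 mm) begins 54 mm behind the grasp point. The pads swing forward as they close: fully open they stand 13 mm farther back than shut.
Start: joints at [1.118, 0.332, -0.065, 1.46, 0.022, 1.35, -0.088], TCP at [0.26, -0.568, 0.231] pointing down, gripper open.
Joint ranges: [-2.6, 2.6], [-0.5, 2.12], [-1.47, 1.34], [0.16, 2.42], [-1.27, 4.41], [0.06, 2.06], [-2.6, 2.6]. Speed limits (rad/s): [2.22, 2.22, 2.79, 2.79, 3.14, 3.14, 3.14].

### API

Orientations are given as a unit quaternion [x, y, z, w].
In Python, from workcell import manip, cams, hand_in gives the robot as it stands.
- The arm moves only by the shell command python3 -m handwheel 'ROWS' [FORCE]. ROWS is text: rows parted by semicolons, each of 7 numbers parted by spaces: the shift along the tool's x, y, z in mm, then the turn, a rotation vector about the tool's x, y, z in rad, then the finger opening in mm, from 0 to 85.4. A call has 1 to 8 rows; each row shifts and turns the commanded pose from where the row before left it, along the tool's axes as they then stand; what a row does not reach is not made up. A row lasts 1/10 s, in which the tool goes at most 50 mm and 8.59 degrees, less where a joint would pass 70% of its speed; a pose out of reach is approached as far as the arm can. A call with a gripper value outside its range is refused whole. The fingers move at their own pace and stop on an object; FORCE is the grip in N (left out, the last holds). Time passes only in rows, so rows that do not move let the fingers close. It gives the time, the measured TCP pose, the force and the opening at its end, in the units of the state.
- manip.get_obs(): the state, without advancing time (a new reading comes with each control period).
- cams.camera(name): name is "scene" or "top"; returns a dict with "color" (420x560x3 uint8, blue, green, red), "depth" (420x560 float32, m along the optical axis (not along the pixel's ray), 0 where there is no reading), "camera_matrix" (3x3 intrinsics, pixels), "origin" and "attitude" of the camera in the world. Camera axes: x right, y down, z forward; pixel columns grow to the right and rows downward; lengths in m; the calibration is good to about 2 mm. A picture is of the moment at which its call begins.
- hand_in(): hands the job in, once; it reports no verdict.
Trained networks look in the newest picture that a camera, given by its name, has taken for a name from the list of things; names that differ only in an ending like _2 or _b are one class to them, and where a whole thing is asked for, a point or a joint stands for the part that bears it (a point fixed in the world has none). Each returns a list of dicts, best first, with "conf" (0 to 1); they miss things now and then, are a little off and sometimes report something else, mostly with a low value. They report only what shows in the picture. A call takes as long as a camera call.
- cams.recognise(camera, thing): "box" ([left, top, width, height] in pixels, round what is visible of it).
- cams.outline_of(camera, thing): "region" (420x560 bool, what is visible of it) and "box" ([left, top, width, height] in pixels, round what is visible of it).
The state is a dict: "clock": time; "joint_pos": joint angles; "joint_velocities": joint speeds; "tau": joint torques, N m; "position": TCP position; "ee_rot": TCP orientation; "ft_force": force on the tool from outside, world axes, zero at the start; "torque": the same for the moment, N m; "grip_width": opening from 0.0 (shut) to 1.0 (fully open).
Only numpy, scipy, OpenCV 4.12 (cv2) and the standard library are available. Lean on these libraries where they do the work, as an engineer would, in place of code of your own. Each camera call takes 0.05 s, during which the arm holds its last target.

### The job

The yellow and the blue specimen cup stand on each other's coasters: swap them, setting one of them down on the empty red coaster on the way, so that each ends on the coaster of its own colour. Then slide the red cup along the T-track out of its open end, lift it off and stand it on the red coaster. All three cups must end upright, in the middle of their coasters and let go; never knock a cup over, and leave the bottle, the tube rack and the scanner where they are.

Things in the scene. Friction and masses are not known exactly. Their poses are not given: they have to be found in the camera images.
- yellow_cup (a point): Centre of the yellow specimen cup: white closed cylinder with yellow cap and yellow band, 40 mm in diameter, 60 mm tall, about 90 g. The point is on its axis, 30 mm above its underside; z points to the cap. At the start it stands on the blue coaster.
- blue_cup (a point): Centre of the blue specimen cup: white closed cylinder with blue cap and blue band, 40 mm in diameter, 60 mm tall, about 90 g. The point is on its axis, 30 mm above its underside; z points to the cap. At the start it stands on the yellow coaster.
- red_cup (a point): Point on the axis of the red specimen cup, 40 mm above its underside, 26 mm below its top; z to the cap. White closed cylinder, red cap and band, 40 mm in diameter, 52 mm tall, on a steel foot: neck 14 mm in diameter, 8 mm long, then a disc 34 mm in diameter, 6 mm thick; 66 mm tall in all, about 130 g. At the start its foot is captive under the lips of the T-track, free to slide.
- coaster_yellow: The yellow round coaster, a flat disc 80 mm across and 4 mm thick with a thin white ring on top, fixed to the bench. Origin: centre of its underside, so its top is 4 mm above the origin; z up.
- coaster_blue: The blue round coaster, a flat disc 80 mm across and 4 mm thick with a thin white ring on top, fixed to the bench. Origin: centre of its underside, so its top is 4 mm above the origin; z up.
- coaster_red: The red round coaster, a flat disc 80 mm across and 4 mm thick with a thin white ring on top, fixed to the bench. Origin: centre of its underside, so its top is 4 mm above the origin; z up. Empty at the start.
- track: Fixed aluminium T-track, 60 mm wide. Origin: at bench height on its centre line; x runs along it, z up. Floor 6 mm up, from x = -110 mm (open end) to a black stop at +100 mm. Lips (tops 18 mm up, slot 22 mm) only from x = -50 mm to the stop; channel under them 40 mm wide, 8 mm high: the red cup's foot has 3 mm play sideways, 2 mm up, and is clear of the lips when its axis is past x = -67 mm.
- bottle_mid (a point): Middle of the amber bottle with white cap, 56 mm in diameter, 100 mm tall; 50 mm above the bench. Leave alone.
- rack_mid (a point): Middle of the steel wire rack with glass test tubes, 70 x 200 mm, 100 mm tall; the point is 50 mm above the bench, the long side along its y. Leave alone.
- scanner_mid (a point): Middle of the black and grey hand scanner lying on the bench, 155 x 62 mm, 32 mm tall; the point is 16 mm above the bench, long side along its x. Leave alone.

How it is judged:
By the outcome, as a careful person would: the job done as asked, in the order asked, and still so for the second after the job is handed in, with the robot touching nothing.
It also fails if it takes over 96 s, if anything falls off the work surface, if the arm or the gripper's body presses on something with over 40 N, if the wrist force passes 120 N, or if a joint passes its speed limit or range.

## Working session

There is one attempt and no reset: what is moved stays moved. The work goes in short steps, Python scripts to look and compute and a shell command to move; the robot and the scene stay as the last step left them, time stands still between calls to the robot, and variables do not carry over. Pictures are saved under pics/ and viewed, and the job is handed in when it is done.

```bash
mkdir -p pics; ls; python3 - <<'E'
from workcell import manip, cams
import cv2
o=manip.get_obs(); print({k:(v if not hasattr(v,'round') else v.round(3)) for k,v in o.items()}); print(manip.tcp_to_grasp)
for n in ("scene","top"):
    c=cams.camera(n); cv2.imwrite(f"pics/{n}0.png",c["color"]); print(n,c["camera_matrix"],c["origin"],c["attitude"])
E
```

```text
pics
{'clock': 0.0, 'joint_pos': array([ 1.118,  0.333, -0.065,  1.461,  0.022,  1.35 , -0.088]), 'joint_velocities': array([ 0.002,  0.   , -0.001, -0.001, -0.002,  0.001,  0.002]), 'tau': array([-1.0000e-03, -6.2545e+01,  4.9000e-02, -3.9161e+01,  1.6000e-02,
        1.0000e-02,  0.0000e+00]), 'position': array([ 0.26 , -0.568,  0.231]), 'ee_rot': array([-0.691, -0.151,  0.691, -0.15 ]), 'ft_force': array([ 0.041, -0.239,  0.586]), 'torque': array([-0.033, -0.05 , -0.012]), 'grip_width': 0.9975666061796576}
0.0187
scene [[516.96662034   0.         275.2636076 ]
 [  0.         516.96662034 215.32848409]
 [  0.           0.           1.        ]] [ 1.07288045 -0.40516359  1.16185983] [ 0.88631288  0.36842975 -0.10144176 -0.26156944]
top [[401.99696389   0.         276.15695794]
 [  0.         401.99696389 210.75185168]
 [  0.           0.           1.        ]] [0.46751398 0.0984381  1.05864857] [-0.69583245  0.71447551 -0.04774867  0.05533543]
```

View pics/scene0.png

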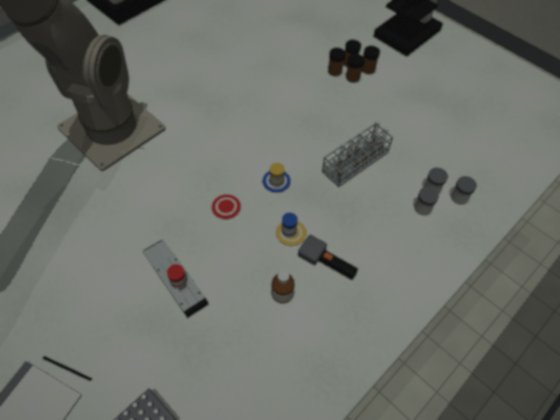

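View pics/top0.png

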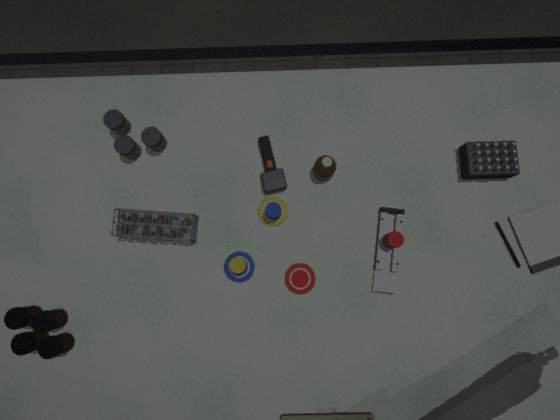

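The top view shows the blue coaster at (239,266) with the yellow cup on it. The yellow coaster is at (273,211) with the blue cup on it, and the red coaster is empty at (300,279). The track runs from (383,292), its open end, to (391,211), its black stop, and the red cup is at (395,240). The bottle is at (324,167), the scanner at about (270,165) and the rack at (155,227).

```bash
cat > h.py <<'E'
import numpy as np, cv2
from workcell import manip, cams
from scipy.spatial.transform import Rotation as R
def ray(c,u,v,z):
    K=c["camera_matrix"]; d=R.from_quat(c["attitude"]).apply(np.c_[(np.atleast_1d(u)-K[0,2])/K[0,0],(np.atleast_1d(v)-K[1,2])/K[1,1],np.ones(np.size(u))])
    o=np.asarray(c["origin"]); return o+d*((z-o[2])/d[:,2])[:,None]
def cloud(c,m):
    v,u=np.nonzero(m&(c["depth"]>0)); K=c["camera_matrix"]; d=c["depth"][v,u]
    return R.from_quat(c["attitude"]).apply(np.c_[(u-K[0,2])/K[0,0]*d,(v-K[1,2])/K[1,1]*d,d])+c["origin"]
H={"yellow_cup":.064,"blue_cup":.064,"red_cup":.072,"coaster_yellow":.004,"coaster_blue":.004,"coaster_red":.004,"track":.018,"bottle_mid":.1,"rack_mid":.1,"scanner_mid":.032}
def look(names,camn=("top","scene")):
    for n in camn:
        c=cams.camera(n)
        for t in names:
            r=cams.outline_of(n,t)
            if not r: print(n,t,"none"); continue
            m=r[0]["region"]; p=cloud(c,m)
            if len(p)==0: print(n,t,"nodepth");continue
            lo,hi=np.percentile(p,[2,98],axis=0)
            zt=np.percentile(p[:,2],95); top=p[p[:,2]>zt-.006]
            tl,th=np.percentile(top,[2,98],axis=0)
            (cc),(ax),an=cv2.fitEllipse(max(cv2.findContours(m.astype(np.uint8),0,1)[0],key=len)) if m.sum()>20 else ((0,0),(0,0),0)
            print(n,t,round(r[0]["conf"],2),len(r),"box",r[0]["box"],"lo",lo.round(3),"hi",hi.round(3),"topmid",((tl+th)/2).round(4)[:2],"topext",(th-tl).round(3)[:2],"ell@H",ray(c,cc[0],cc[1],H[t])[0].round(4)[:2])
E
python3 - <<'E'
from h import *
look(list(H))
E
```

```text
top yellow_cup 0.58 1 box [232.2, 259.2, 16.3, 12.5] lo [0.467 0.186 0.05 ] hi [0.501 0.224 0.066] topmid [0.4842 0.2055] topext [0.034 0.037] ell@H [0.4831 0.2043]
top blue_cup 0.47 1 box [267.6, 199.5, 12.8, 19.3] lo [0.599 0.097 0.035] hi [0.634 0.13  0.066] topmid [0.6164 0.1138] topext [0.036 0.033] ell@H [0.6157 0.1137]
top red_cup 0.87 1 box [383.5, 231.8, 19.7, 12.6] lo [ 0.517 -0.201  0.034] hi [ 0.554 -0.163  0.075] topmid [ 0.5359 -0.1826] topext [0.037 0.037] ell@H [ 0.5343 -0.1782]
top coaster_yellow 0.76 1 box [256.0, 194.7, 28.6, 33.2] lo [ 0.587  0.082 -0.001] hi [0.66  0.153 0.007] topmid [0.6238 0.1175] topext [0.073 0.072] ell@H [0.6232 0.117 ]
top coaster_blue 0.85 1 box [223.0, 253.0, 27.4, 27.7] lo [ 0.444  0.172 -0.002] hi [0.516 0.245 0.063] topmid [0.4764 0.2059] topext [0.024 0.037] ell@H [0.4789 0.2078]
top coaster_red 0.83 1 box [286.4, 259.7, 30.0, 38.1] lo [ 0.41   0.015 -0.001] hi [0.483 0.087 0.007] topmid [0.4456 0.0507] topext [0.072 0.072] ell@H [0.4455 0.0507]
top track 0.65 2 box [268.9, 201.0, 13.0, 18.7] lo [0.599 0.095 0.016] hi [0.636 0.133 0.
[... 1573 characters left out ...]
l@H [0.449  0.0559]
scene track 0.73 1 box [145.0, 238.6, 63.4, 79.0] lo [ 0.406 -0.216  0.002] hi [ 0.623 -0.138  0.024] topmid [ 0.5441 -0.1802] topext [0.158 0.072] ell@H [ 0.5283 -0.1787]
scene bottle_mid 0.78 1 box [270.4, 271.2, 25.3, 31.6] lo [ 0.71  -0.045  0.002] hi [0.758 0.006 0.102] topmid [ 0.7316 -0.0172] topext [0.024 0.025] ell@H [ 0.7506 -0.0385]
scene rack_mid 0.7 1 box [319.9, 117.3, 74.4, 71.4] lo [ 0.547  0.322 -0.001] hi [0.633 0.531 0.102] topmid [0.5941 0.4208] topext [0.054 0.176] ell@H [0.6205 0.3786]
scene scanner_mid 0.82 1 box [298.5, 235.6, 60.5, 42.0] lo [0.68  0.084 0.007] hi [0.824 0.147 0.036] topmid [0.748  0.1166] topext [0.135 0.059] ell@H [0.7374 0.1158]
```

```bash
python3 - <<'E'
import cv2
a=cv2.imread("pics/top0.png")[150:310,210:430]; cv2.imwrite("pics/topcrop.png",cv2.convertScaleAbs(cv2.resize(a,None,fx=3.6,fy=3.6,interpolation=2),alpha=1.6))
a=cv2.imread("pics/scene0.png")[150:330,130:370]; cv2.imwrite("pics/scenecrop.png",cv2.resize(a,None,fx=3.3,fy=3.3,interpolation=2))
E
```

```text
(no output)
```

View pics/topcrop.png

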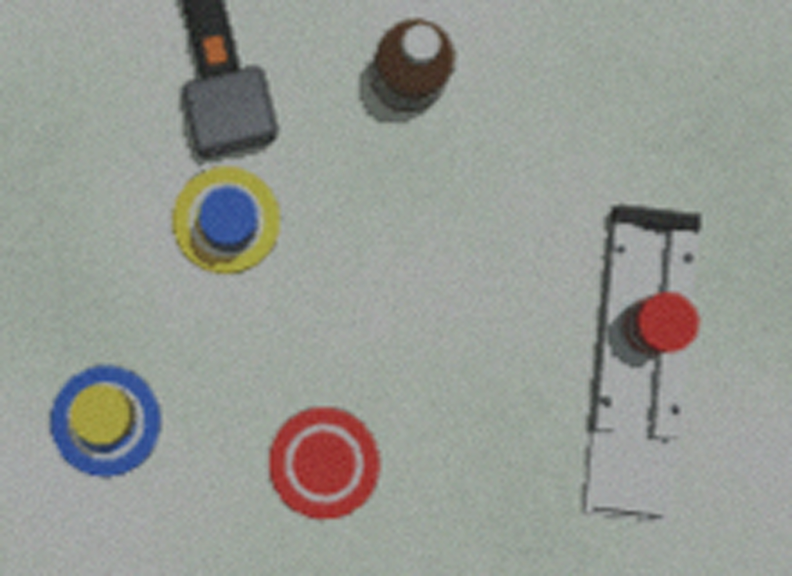

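View pics/scenecrop.png

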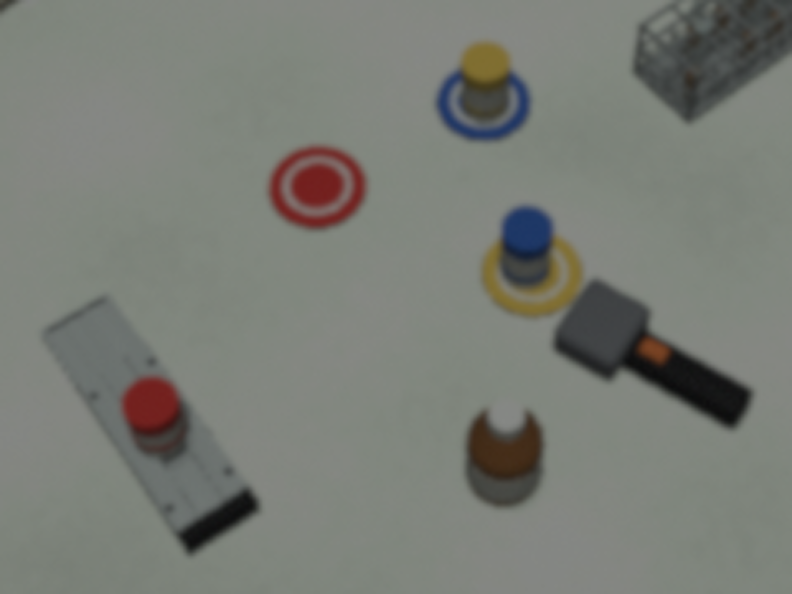

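```bash
cat >> h.py <<'E'
def axes():
    o=manip.get_obs(); M=R.from_quat(o["ee_rot"]).as_matrix(); return o,M
def delta(x,y,z,yaw=None):
    """rows: yaw of tool y axis in world (deg, mod 180) -> rotation about tool x, then shift in rotated frame incl. tilt fix"""
    o,M=axes(); 
    cur=np.degrees(np.arctan2(M[1,1],M[0,1]))
    if yaw is None: yaw=cur
    d=(yaw-cur+90)%180-90
    ty=np.radians(cur+d); X=np.array([0,0,-1.]); Y=np.array([np.cos(ty),np.sin(ty),0]); T=np.c_[X,Y,np.cross(X,Y)]
    rv=(R.from_matrix(M).inv()*R.from_matrix(T)).as_rotvec()
    w=np.array([x,y,z])-o["position"]
    print("t",round(o["clock"],2),"pos",np.round(o["position"],4),"yaw",cur.round(2),"F",np.round(o["ft_force"],1),"grip",round(o["grip_width"],3)," rotvec",rv.round(4),"shift(after rot) mm",(T.T@w*1000).round(1),"shift(now) mm",(M.T@w*1000).round(1),"toolY",M[:,1].round(3),"toolZ",M[:,2].round(3))
E
python3 - <<'E'
from h import *
delta(.4473,.0531,.2,90); delta(.485,.2075,.2,90)
for n in ("top","scene"):
    c=cams.camera(n); p=cloud(c,np.ones((420,560),bool))
    q=p[(p[:,0]>.38)&(p[:,0]<.68)&(p[:,1]>-.25)&(p[:,1]<-.11)&(p[:,2]>.011)&(p[:,2]<.022)]
    r=cv2.minAreaRect((q[:,:2]*1000).astype(np.float32)); print(n,len(q),r)
    rr=cams.outline_of(n,"track")
    # centre line by x slices
    X=[];Y=[]
    for x in np.arange(.46,.62,.01):
        s=q[(abs(q[:,0]-x)<.005)]
        if len(s)>5: X.append(x);Y.append((s[:,1].min()+s[:,1].max())/2); print(round(x,3),s[:,1].min().round(4),s[:,1].max().round(4))
    print(np.polyfit(X,Y,1), np.degrees(np.arctan(np.polyfit(X,Y,1)[0])))
    # blue band of floor
E
```

```text
t 1.2 pos [ 0.2604 -0.5682  0.2314] yaw -65.38 F [ 1.1 -0.9 -0.5] grip 1.003  rotvec [ 4.298e-01 -0.000e+00 -1.000e-04] shift(after rot) mm [  31.4 -621.3 -186.9] shift(now) mm [  31.3 -486.9 -428.7] toolY [ 0.417 -0.909  0.   ] toolZ [-0.909 -0.417 -0.   ]
t 1.2 pos [ 0.2604 -0.5682  0.2314] yaw -65.38 F [ 1.1 -0.9 -0.5] grip 1.003  rotvec [ 4.298e-01 -0.000e+00 -1.000e-04] shift(after rot) mm [  31.4 -775.7 -224.6] shift(now) mm [  31.3 -611.6 -527.3] toolY [ 0.417 -0.909  0.   ] toolZ [-0.909 -0.417 -0.   ]
top 839 ((517.7785034179688, -180.73162841796875), (61.8152961730957, 206.99661254882812), 81.24122619628906)
0.46 -0.203 -0.1533
0.47 -0.2035 -0.1422
0.48 -0.204 -0.1438
0.49 -0.2071 -0.1453
0.5 -0.2086 -0.1474
0.51 -0.2084 -0.1487
0.52 -0.2101 -0.1505
0.53 -0.1664 -0.1514
0.54 -0.1646 -0.1533
0.55 -0.2159 -0.1545
0.56 -0.2169 -0.1568
0.57 -0.2183 -0.1578
0.58 -0.221 -0.1593
0.59 -0.2223 -0.1608
0.6 -0.223 -0.1628
0.61 -0.2246 -0.1654
[-0.14109976 -0.10486585] -8.031401584287217
scene 816 ((515.3245239257812, -175.24179077148438), (60.75606155395508, 218.52020263671875), 81.24516296386719)
0.46 -0.1969 -0.1504
0.47 -0.1991 -0.1383
0.48 -0.2004 -0.1397
0.49 -0.2022 -0.1423
0.5 -0.2031 -0.1429
0.51 -0.2046 -0.1442
0.52 -0.2072 -0.1461
0.53 -0.207 -0.1474
0.54 -0.2103 -0.1486
0.55 -0.2107 -0.1511
0.56 -0.2125 -0.1525
0.57 -0.2144 -0.1544
0.58 -0.2163 -0.1553
0.59 -0.2177 -0.1558
0.6 -0.2183 -0.1573
0.61 -0.2209 -0.1593
[-0.13773357 -0.10529589] -7.842210175067531
```

```bash
python3 -m handwheel '0 0 0 0.1433 0 0 85; 0 0 0 0.1433 0 0 85; 0 0 0 0.1433 0 0 85; 0 0 -45 0 0 0 85; 0 0 -45 0 0 0 85; 0 -20 -45 0 0 0 85; 0 -30 -38 0 0 0 85; 0 -40 -28 0 0 0 85' 40; python3 -m handwheel '0 -48 0 0 0 0 85; 0 -48 0 0 0 0 85; 0 -48 0 0 0 0 85; 0 -48 0 0 0 0 85; 0 -48 0 0 0 0 85; 0 -48 0 0 0 0 85; 0 -48 0 0 0 0 85; 0 -48 0 0 0 0 85' ; python3 -c "
from h import *
delta(.485,.2075,.12,90)"
```

```text
clock: 2.2
position: [0.4635, -0.4772, 0.2304]
ee_rot: [-0.707, -0.0, 0.707, 0.0]
ft_force: [0.9, -0.3, 0.0]
grip_width: 0.993
clock: 3.0
position: [0.4612, -0.0923, 0.2316]
ee_rot: [0.707, -0.0, -0.707, 0.0]
ft_force: [0.8, 0.1, -0.8]
grip_width: 0.996
t 3.0 pos [ 0.4612 -0.0923  0.2316] yaw -90.01 F [ 0.8  0.1 -0.8] grip 0.996  rotvec [-0.0002 -0.0008 -0.0006] shift(after rot) mm [ 111.6 -299.8  -23.8] shift(now) mm [ 111.4 -299.9  -23.6] toolY [-0.    -1.     0.001] toolZ [-1.     0.    -0.001]
```

```bash
python3 -m handwheel '0 -45 -4 0 0 0 85; 10 -45 -4 0 0 0 85; 20 -45 -4 0 0 0 85; 20 -45 -4 0 0 0 85; 20 -45 -4 0 0 0 85; 20 -40 -4 0 0 0 85; 20 -35 0 0 0 0 85; 0 0 0 0 0 0 85'; python3 - <<'E'
from h import *
delta(.485,.2075,.0225,90)
for n in ("top","scene"):
    c=cams.camera(n)["color"]; cv2.imwrite(f"pics/{n}1.png",c)
E
```

```text
clock: 3.8
position: [0.483, 0.2107, 0.119]
ee_rot: [-0.706, -0.003, 0.708, -0.002]
ft_force: [-0.4, -0.3, 0.1]
grip_width: 0.998
t 3.8 pos [0.483  0.2107 0.119 ] yaw -89.62 F [-0.4 -0.3  0.1] grip 0.998  rotvec [0.0066 0.0038 0.0017] shift(after rot) mm [96.5  3.2 -2. ] shift(now) mm [96.5  3.4 -2.4] toolY [ 0.007 -1.    -0.002] toolZ [-1.    -0.007  0.004]
```

View pics/scene1.png

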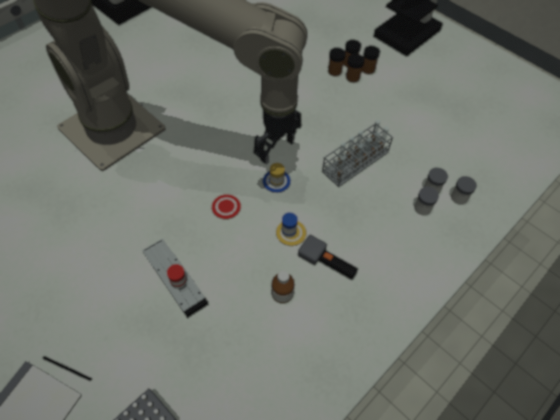

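The gripper hangs open at about (277,138), right above the yellow cup at (277,172), with its jaws along world y. Next it goes down.

```bash
python3 -m handwheel '0 2.5 -2 0.006 0.003 0 85; 0 0 0 0 0 0 85; 20 0 0 0 0 0 85; 25 0 0 0 0 0 85; 25 0 0 0 0 0 85; 20 0 0 0 0 0 85; 6 0 0 0 0 0 85; 0 0 0 0 0 0 85'; python3 -c "
from h import *
delta(.485,.2075,.0225,90)"
```

```text
clock: 4.7
position: [0.4879, 0.2025, 0.0252]
ee_rot: [0.708, -0.003, -0.706, -0.002]
ft_force: [0.1, 0.6, 0.9]
grip_width: 0.994
t 4.7 pos [0.4879 0.2025 0.0252] yaw -90.42 F [0.1 0.6 0.9] grip 0.994  rotvec [-0.0073 -0.0025 -0.0005] shift(after rot) mm [ 2.7 -5.   2.9] shift(now) mm [ 2.7 -5.   2.9] toolY [-0.007 -1.     0.001] toolZ [-1.     0.007 -0.002]
```

```bash
python3 -m handwheel '0 0 0 0 0 0 85; 0 0 0 0 0 0 85'; python3 -m handwheel '0 0 0 0 0 0 85'; python3 -c "
from h import *
delta(.485,.2075,.0225,90)"
```

```text
clock: 4.9
position: [0.4887, 0.2034, 0.0266]
ee_rot: [0.709, -0.002, -0.705, -0.002]
ft_force: [0.2, -0.7, -0.4]
grip_width: 0.996
clock: 5.0
position: [0.4884, 0.2034, 0.0262]
ee_rot: [0.709, -0.002, -0.705, -0.002]
ft_force: [-0.1, 0.4, -0.1]
grip_width: 0.995
t 5.0 pos [0.4884 0.2034 0.0262] yaw -90.36 F [-0.1  0.4 -0.1] grip 0.995  rotvec [-0.0063 -0.0046  0.0002] shift(after rot) mm [ 3.7 -4.1  3.4] shift(now) mm [ 3.7 -4.1  3.5] toolY [-0.006 -1.    -0.   ] toolZ [-1.     0.006 -0.005]
```

```bash
python3 -m handwheel '3 -4 3.4 -0.006 -0.005 0 85; 0 0 0 0 0 0 85; 0 0 0 0 0 0 85'; python3 -c "
from h import *
delta(.485,.2075,.0225,90)"; python3 -m handwheel '0 0 0 0 0 0 30; 0 0 0 0 0 0 30; 0 0 0 0 0 0 30; 0 0 0 0 0 0 30; 0 0 0 0 0 0 30; 0 0 0 0 0 0 30; 0 0 0 0 0 0 30; 0 0 0 0 0 0 30' 40
```

```text
clock: 5.3
position: [0.4843, 0.2076, 0.0222]
ee_rot: [-0.706, -0.0, 0.708, -0.0]
ft_force: [-0.5, 0.4, 0.8]
grip_width: 0.993
t 5.3 pos [0.4843 0.2076 0.0222] yaw -89.97 F [-0.5  0.4  0.8] grip 0.993  rotvec [ 0.0004  0.0022 -0.    ] shift(after rot) mm [-0.3  0.1 -0.7] shift(now) mm [-0.3  0.1 -0.7] toolY [ 0. -1.  0.] toolZ [-1.    -0.     0.002]
clock: 6.1
position: [0.4847, 0.2073, 0.0225]
ee_rot: [-0.707, 0.0, 0.708, 0.0]
ft_force: [0.4, -0.5, 4.6]
grip_width: 0.461
```

```bash
python3 -m handwheel '-15 0 0 0 0 0 30; -25 0 0 0 0 0 30; 0 20 5 0 0 0 30; 0 35 9 0 0 0 30; 0 40 10 0 0 0 30; 0 35 9 0 0 0 30; 0 20 5 0 0 0 30; 0 4 0 0 0 0 30' ;python3 -m handwheel '0 0 0 0 0 0 30; 0 0 0 0 0 0 30; 0 0 0 0 0 0 30'; python3 -c "
from h import *
delta(.4473,.0531,.0225,90)"
```

```text
clock: 6.9
position: [0.4459, 0.0506, 0.0629]
ee_rot: [-0.706, 0.002, 0.708, 0.001]
ft_force: [-0.0, 0.7, -0.9]
grip_width: 0.457
clock: 7.2
position: [0.4467, 0.0547, 0.0625]
ee_rot: [-0.706, -0.001, 0.708, -0.0]
ft_force: [0.1, -0.4, 0.3]
grip_width: 0.463
t 7.2 pos [0.4467 0.0547 0.0625] yaw -89.9 F [ 0.1 -0.4  0.3] grip 0.463  rotvec [0.0018 0.0018 0.0005] shift(after rot) mm [40.   1.6 -0.6] shift(now) mm [40.   1.6 -0.7] toolY [ 0.002 -1.    -0.001] toolZ [-1.    -0.002  0.002]
```

```bash
python3 -m handwheel '15 1 0 0 0 0 30; 15 0 0 0 0 0 30; 8 0 0 0 0 0 30; 0 0 0 0 0 0 30; 1.5 0 0 0 0 0 30; 0 0 0 0 0 0 30; 0 0 0 0 0 0 30';  python3 -c "
from h import *
delta(.4473,.0531,.0225,90)"
```

```text
clock: 7.9
position: [0.4468, 0.0524, 0.0233]
ee_rot: [-0.707, 0.0, 0.708, 0.0]
ft_force: [0.6, -0.3, -0.7]
grip_width: 0.461
t 7.9 pos [0.4468 0.0524 0.0233] yaw -90.01 F [ 0.6 -0.3 -0.7] grip 0.461  rotvec [-0.0001  0.0011 -0.0001] shift(after rot) mm [ 0.8 -0.7 -0.5] shift(now) mm [ 0.8 -0.7 -0.5] toolY [-0. -1.  0.] toolZ [-1.     0.     0.001]
```

```bash
python3 -m handwheel '0.7 0 0 0 0 0 30; 0 0 0 0 0 0 30; 0 0 0 0 0 0 30'; python3 -m handwheel '0.5 0 0 0 0 0 30; 0 0 0 0 0 0 30'
```

```text
clock: 8.2
position: [0.4467, 0.0523, 0.0224]
ee_rot: [-0.707, 0.0, 0.708, 0.0]
ft_force: [-0.1, -0.3, 2.3]
grip_width: 0.46
clock: 8.4
position: [0.4468, 0.0523, 0.0224]
ee_rot: [-0.707, 0.0, 0.708, -0.0]
ft_force: [-3.6, -0.3, 10.7]
grip_width: 0.461
```

```bash
python3 -m handwheel '-0.7 0 0 0 0 0 85; 0 0 0 0 0 0 85; 0 0 0 0 0 0 85; 0 0 0 0 0 0 85; 0 0 0 0 0 0 85; -10 0 0 0 0 0 85; -35 0 0 0 0 0 85; -45 0 0 0 0 0 85'; python3 -m handwheel '-10 -8 -25 0 0 0 85; 0 -17 -45 0 0 0 85; 0 -17 -45 0 0 0 85; 0 -15 -40 0 0 0 85; 0 -6 -17 0 0 0 85; 0 0 0 0 0 0 85;0 0 0 0 0 0 85;0 0 0 0 0 0 85';  python3 - <<'E'
from h import *
look(["yellow_cup","coaster_red"]); look(["blue_cup"],["top"])
for n in ("top","scene"):
    c=cams.camera(n)["color"]; cv2.imwrite(f"pics/{n}2.png",c)
delta(.6187,.1158,.0225,90)
E
```

```text
clock: 9.2
position: [0.4452, 0.0525, 0.1128]
ee_rot: [-0.705, -0.0, 0.709, 0.0]
ft_force: [1.4, 0.2, -0.1]
grip_width: 0.996
clock: 10.0
position: [0.618, 0.1149, 0.1224]
ee_rot: [-0.706, 0.0, 0.708, -0.0]
ft_force: [-0.6, -0.5, 0.8]
grip_width: 0.996
top yellow_cup none
top coaster_red 0.48 1 box [286.0, 274.3, 5.1, 18.0] lo [ 0.414  0.07  -0.003] hi [0.453 0.09  0.539] topmid [0.4505 0.0871] topext [0.012 0.006] ell@H [0.4311 0.0809]
scene yellow_cup 0.59 1 box [215.3, 183.3, 17.2, 27.8] lo [0.428 0.034 0.006] hi [0.468 0.071 0.069] topmid [0.4482 0.053 ] topext [0.039 0.036] ell@H [0.4618 0.0428]
scene coaster_red 0.87 1 box [212.7, 198.7, 28.9, 18.9] lo [ 0.415  0.018 -0.001] hi [0.485 0.094 0.01 ] topmid [0.45   0.0557] topext [0.07  0.074] ell@H [0.4493 0.0548]
top blue_cup none
t 10.5 pos [0.6186 0.1152 0.1221] yaw -90.01 F [-1.4 -1.  -0.2] grip 0.994  rotvec [-0.0002  0.0019 -0.0001] shift(after rot) mm [99.6 -0.6 -0.1] shift(now) mm [99.6 -0.6 -0.3] toolY [-0. -1.  0.] toolZ [-1.     0.     0.002]
```

View pics/scene2.png

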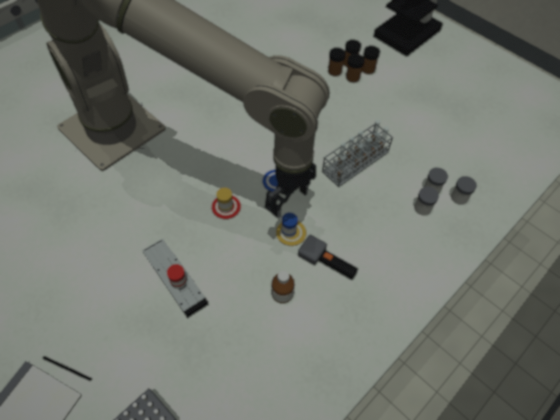

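The yellow cup now stands upright on the red coaster at (226,203). The gripper is over the blue cup at (290,222), clear of the scanner.

```bash
python3 -m handwheel '20 -2 -1 0 0 0 85; 25 0 0 0 0 0 85; 25 0 0 0 0 0 85; 20 0 0 0 0 0 85; 8 0 0 0 0 0 85; 0 0 0 0 0 0 85; 0 0 0 0 0 0 85; 0 0 0 0 0 0 85'; python3 -c "
from h import *
delta(.6196,.1171,.0225,90)"
```

```text
clock: 11.3
position: [0.6203, 0.1175, 0.0254]
ee_rot: [-0.707, -0.0, 0.707, 0.0]
ft_force: [-0.8, 0.2, -0.1]
grip_width: 0.996
t 11.3 pos [0.6203 0.1175 0.0254] yaw -90.01 F [-0.8  0.2 -0.1] grip 0.996  rotvec [-0.0001  0.      0.0003] shift(after rot) mm [2.9 0.4 0.7] shift(now) mm [2.9 0.4 0.7] toolY [-0. -1. -0.] toolZ [-1.  0.  0.]
```

```bash
python3 -m handwheel '2.8 0 0 0 0 0 30; 0 0 0 0 0 0 30; 0 0 0 0 0 0 30; 0 0 0 0 0 0 30; 0 0 0 0 0 0 30; 0 0 0 0 0 0 30; 0 0 0 0 0 0 30; 0 0 0 0 0 0 30' 40; python3 -m handwheel '-15 0 0 0 0 0 30; -25 0 0 0 0 0 30; 0 -15 20 0 0 0 30; 0 -25 35 0 0 0 30; 0 -25 37 0 0 0 30; 0 -18 30 0 0 0 30; 0 -8 15 0 0 0 30; 0 0 0 0 0 0 30'; python3 -m handwheel '0 0 0 0 0 0 30; 0 0 0 0 0 0 30; 0 0 0 0 0 0 30'; python3 - <<'E'
from h import *
delta(.483,.2088,.0225,90)
look(["coaster_blue","coaster_yellow"],["scene"])
c=cams.camera("scene")["color"]; cv2.imwrite("pics/scene3.png",c)
E
```

```text
clock: 12.1
position: [0.6197, 0.1173, 0.0215]
ee_rot: [-0.707, 0.0, 0.708, 0.0]
ft_force: [0.4, -0.2, 5.3]
grip_width: 0.455
clock: 12.9
position: [0.4809, 0.2097, 0.0622]
ee_rot: [-0.706, -0.001, 0.708, -0.001]
ft_force: [-0.1, -0.9, -0.3]
grip_width: 0.459
clock: 13.2
position: [0.4835, 0.2075, 0.0614]
ee_rot: [-0.706, 0.001, 0.708, 0.001]
ft_force: [-0.5, 0.1, -0.5]
grip_width: 0.453
t 13.2 pos [0.4835 0.2075 0.0614] yaw -90.11 F [-0.5  0.1 -0.5] grip 0.453  rotvec [-0.002   0.0019 -0.    ] shift(after rot) mm [38.9 -1.3  0.5] shift(now) mm [38.9 -1.3  0.4] toolY [-0.002 -1.     0.   ] toolZ [-1.     0.002  0.002]
scene coaster_blue 0.9 1 box [263.4, 170.2, 29.5, 23.0] lo [ 0.448  0.176 -0.001] hi [0.519 0.25  0.011] topmid [0.4852 0.2117] topext [0.068 0.073] ell@H [0.4867 0.2095]
scene coaster_yellow 0.81 2 box [276.2, 217.8, 34.8, 28.0] lo [0.593 0.086 0.   ] hi [0.661 0.156 0.009] topmid [0.6269 0.1205] topext [0.068 0.071] ell@H [0.6268 0.1211]
```

View pics/scene3.png

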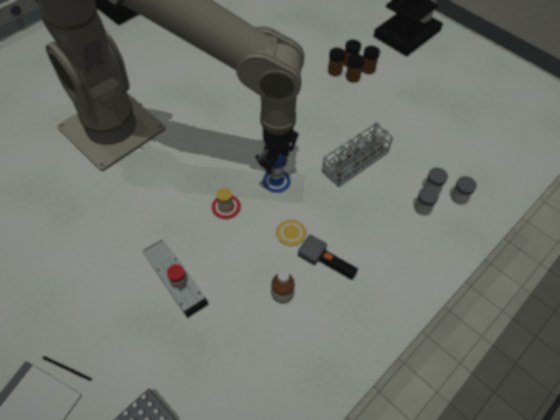

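The scene view shows the blue cup held over the blue coaster at (277,180). The yellow coaster is empty at (291,232).

```bash
python3 -m handwheel '15 -1.5 0.5 0 0 0 30; 15 0 0 0 0 0 30; 7 0 0 0 0 0 30; 0 0 0 0 0 0 30; 2 0 0 0 0 0 30; 0 0 0 0 0 0 30; 0 0 0 0 0 0 30';  python3 -c "
from h import *
delta(.4825,.2095,.0215,90)"
```

```text
clock: 14.1
position: [0.4821, 0.2099, 0.0228]
ee_rot: [-0.707, 0.0, 0.708, 0.0]
ft_force: [0.5, -0.4, -0.2]
grip_width: 0.457
t 14.1 pos [0.4821 0.2099 0.0228] yaw -90.01 F [ 0.5 -0.4 -0.2] grip 0.457  rotvec [-0.0001  0.0016  0.    ] shift(after rot) mm [ 1.3  0.4 -0.4] shift(now) mm [ 1.3  0.4 -0.4] toolY [-0. -1. -0.] toolZ [-1.     0.     0.002]
```

```bash
python3 -m handwheel '1 0 0 0 0 0 30; 0 0 0 0 0 0 30; 0.5 0 0 0 0 0 30; 0 0 0 0 0 0 30'
```

```text
clock: 14.5
position: [0.4821, 0.2098, 0.0215]
ee_rot: [-0.707, 0.0, 0.708, -0.0]
ft_force: [-2.8, -1.4, 5.4]
grip_width: 0.453
```

```bash
python3 -m handwheel '-0.4 0 0 0 0 0 85; 0 0 0 0 0 0 85; 0 0 0 0 0 0 85; 0 0 0 0 0 0 85; 0 0 0 0 0 0 85; -10 0 0 0 0 0 85; -35 0 0 0 0 0 85; -45 0 0 0 0 0 85'; python3 -m handwheel '-10 20 5 0 0 0 85; 0 40 9 0 0 0 85; 0 40 9 0 0 0 85; 0 37 8 0 0 0 85; 0 20 4 0 0 0 85; 0 0 0 0 0 0 85;0 0 0 0 0 0 85;0 0 0 0 0 0 85';  python3 - <<'E'
from h import *
look(["blue_cup","coaster_blue"])
for n in ("top","scene"):
    c=cams.camera(n)["color"]; cv2.imwrite(f"pics/{n}4.png",c)
delta(.4468,.0523,.0225,90)
E
```

```text
clock: 15.3
position: [0.4809, 0.2095, 0.1116]
ee_rot: [-0.705, 0.0, 0.709, -0.0]
ft_force: [0.5, 0.1, -0.3]
grip_width: 0.996
clock: 16.1
position: [0.4474, 0.0541, 0.1219]
ee_rot: [-0.707, -0.001, 0.708, -0.0]
ft_force: [-0.3, 0.0, -0.4]
grip_width: 0.996
top blue_cup 0.8 1 box [230.6, 256.3, 13.7, 19.9] lo [0.462 0.187 0.019] hi [0.497 0.224 0.066] topmid [0.4798 0.2056] topext [0.035 0.036] ell@H [0.4801 0.2037]
top coaster_blue 0.57 2 box [222.7, 252.5, 30.1, 27.9] lo [ 0.444  0.172 -0.003] hi [0.516 0.245 0.064] topmid [0.4807 0.2084] topext [0.037 0.036] ell@H [0.4799 0.2085]
scene blue_cup 0.67 1 box [270.9, 160.0, 12.8, 25.4] lo [0.467 0.19  0.009] hi [0.504 0.227 0.069] topmid [0.4847 0.2099] topext [0.037 0.037] ell@H [0.4971 0.1973]
scene coaster_blue 0.74 1 box [272.8, 271.8, 22.4, 33.9] lo [ 0.688 -0.045 -0.   ] hi [0.758 0.016 0.102] topmid [ 0.7313 -0.0172] topext [0.024 0.023] ell@H [ 0.7197 -0.0051]
t 16.5 pos [0.4471 0.0531 0.1214] yaw -89.98 F [-0.8 -0.2  0.2] grip 0.991  rotvec [0.0003 0.0021 0.0001] shift(after rot) mm [98.9  0.8  0.3] shift(now) mm [98.9  0.8  0.1] toolY [ 0. -1. -0.] toolZ [-1.    -0.     0.002]
```

View pics/scene4.png

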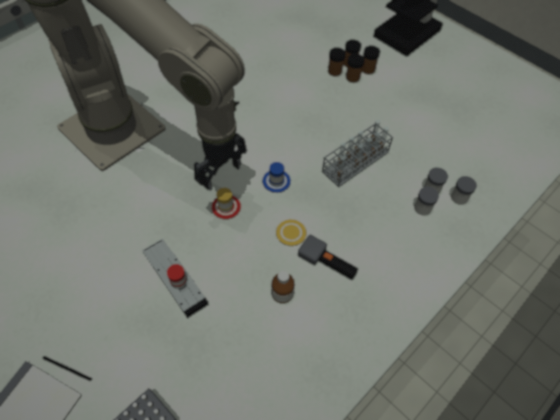

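The blue cup is upright on the blue coaster at (277,178), about 2–3 mm from its centre. The gripper is over the yellow cup at (226,200).

```bash
python3 -m handwheel '20 0.8 0 0 0 0 85; 25 0 0 0 0 0 85; 25 0 0 0 0 0 85; 20 0 0 0 0 0 85; 9 0 0 0 0 0 85; 0 0 0 0 0 0 85; 0 0 0 0 0 0 85'; python3 -c "
from h import *
delta(.4468,.0523,.0225,90)"; python3 -m handwheel '0 0 0 0 0 0 30; 0 0 0 0 0 0 30; 0 0 0 0 0 0 30; 0 0 0 0 0 0 30; 0 0 0 0 0 0 30; 0 0 0 0 0 0 30; 0 0 0 0 0 0 30; 0 0 0 0 0 0 30' 40
```

```text
clock: 17.2
position: [0.4474, 0.0522, 0.0231]
ee_rot: [-0.707, -0.0, 0.708, 0.0]
ft_force: [0.1, -0.7, -0.0]
grip_width: 0.997
t 17.2 pos [0.4474 0.0522 0.0231] yaw -90.0 F [ 0.1 -0.7 -0. ] grip 0.997  rotvec [-0.0001  0.0013  0.0001] shift(after rot) mm [ 0.6 -0.1  0.6] shift(now) mm [ 0.6 -0.1  0.6] toolY [-0. -1. -0.] toolZ [-1.     0.     0.001]
clock: 18.0
position: [0.4473, 0.052, 0.0231]
ee_rot: [-0.707, 0.0, 0.708, -0.0]
ft_force: [-2.4, -0.7, 7.1]
grip_width: 0.457
```

```bash
python3 -m handwheel '-15 0 0 0 0 0 30; -25 0 0 0 0 0 30; 0 -8 -20 0 0 0 30; 0 -15 -40 0 0 0 30; 0 -17 -45 0 0 0 30; 0 -16 -40 0 0 0 30; 0 -9 -23 0 0 0 30; 0 -4 -10 0 0 0 30'; python3 -m handwheel '0 0 0 0 0 0 30; 0 0 0 0 0 0 30; 0 0 0 0 0 0 30; 0 0 0 0 0 0 30'; python3 - <<'E'
from h import *
delta(.6253,.121,.0225,90)
c=cams.camera("scene")["color"]; cv2.imwrite("pics/scene5.png",c)
E
```

```text
clock: 18.8
position: [0.6267, 0.1222, 0.0616]
ee_rot: [-0.706, -0.0, 0.708, 0.0]
ft_force: [-0.2, -0.7, -0.8]
grip_width: 0.457
clock: 19.2
position: [0.6245, 0.1204, 0.0623]
ee_rot: [-0.706, 0.0, 0.708, -0.0]
ft_force: [0.2, 0.1, -0.7]
grip_width: 0.459
t 19.2 pos [0.6245 0.1204 0.0623] yaw -90.03 F [ 0.2  0.1 -0.7] grip 0.459  rotvec [-0.0004  0.002  -0.0006] shift(after rot) mm [39.8 -0.6 -0.8] shift(now) mm [39.8 -0.6 -0.8] toolY [-0.    -1.     0.001] toolZ [-1.     0.     0.002]
```

View pics/scene5.png

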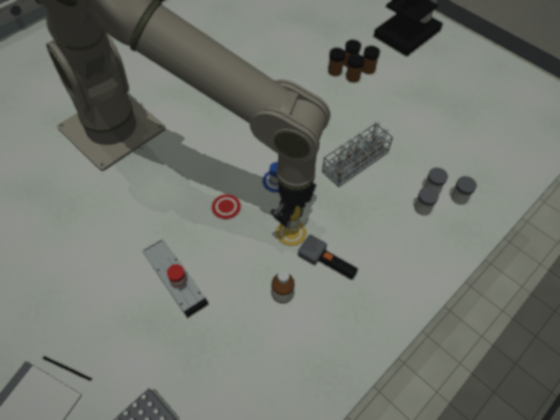

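The yellow cup is held over the yellow coaster at (291,232), and the red coaster at (226,206) is empty again. Next I lower it.

```bash
python3 -m handwheel '15 -0.5 -0.5 0 0 0 30; 15 0 0 0 0 0 30; 8 0 0 0 0 0 30; 0 0 0 0 0 0 30; 1 0 0 0 0 0 30; 0 0 0 0 0 0 30; 0 0 0 0 0 0 30';  python3 -m handwheel '1 0 0 0 0 0 30; 0 0 0 0 0 0 30'; python3 -c "
from h import *
delta(.6253,.121,.0215,90)"
```

```text
clock: 19.95
position: [0.6253, 0.1215, 0.0228]
ee_rot: [-0.706, 0.0, 0.708, -0.0]
ft_force: [-0.3, -0.8, -0.8]
grip_width: 0.459
clock: 20.15
position: [0.6255, 0.1215, 0.0221]
ee_rot: [-0.706, 0.0, 0.708, 0.0]
ft_force: [0.5, 0.0, -0.1]
grip_width: 0.462
t 20.15 pos [0.6255 0.1215 0.0221] yaw -90.0 F [ 0.5  0.  -0.1] grip 0.462  rotvec [-0.0001  0.0018 -0.0001] shift(after rot) mm [0.6 0.5 0.2] shift(now) mm [0.6 0.5 0.2] toolY [-0. -1.  0.] toolZ [-1.     0.     0.002]
```

```bash
python3 -m handwheel '0.7 0 0 0 0 0 30; 0 0 0 0 0 0 30; 0 0 0 0 0 0 30'; python3 -m handwheel '0.5 0 0 0 0 0 30; 0 0 0 0 0 0 30; 0 0 0 0 0 0 30'
```

```text
clock: 20.45
position: [0.6255, 0.1215, 0.0221]
ee_rot: [-0.707, 0.0, 0.708, -0.0]
ft_force: [-2.5, -1.1, 6.7]
grip_width: 0.46
clock: 20.75
position: [0.6256, 0.1215, 0.0221]
ee_rot: [-0.707, 0.0, 0.708, -0.0]
ft_force: [-5.4, -2.2, 11.5]
grip_width: 0.459
```

```bash
python3 -m handwheel '-0.8 0 0 0 0 0 85; 0 0 0 0 0 0 85; 0 0 0 0 0 0 85; 0 0 0 0 0 0 85; 0 0 0 0 0 0 85; -10 0 0 0 0 0 85; -35 0 0 0 0 0 85; -45 0 0 0 0 0 85'; python3 -m handwheel '-15 20 6 0 0 0 85; 0 45 13 0 0 0 85; 0 46 13 0 0 0 85; 0 46 13 0 0 0 85; 0 46 13 0 0 0 85; 0 46 13 0 0 0 85; 0 35 11 0 0 0 85; 0 16 6 0 0 0 85'; python3 -m handwheel '0 0 0 -0.142 0 0 85; 0 0 0 -0.142 0 0 85; 0 0 0 -0.142 0 0 85; 0 0 0 -0.142 0 0 85; 0 0 0 -0.142 0 0 85; 0 0 0 -0.142 0 0 85; 0 0 0 -0.142 0 0 85; 0 0 0 -0.142 0 0 85';python3 -m handwheel '0 0 0 -0.142 0 0 85; 0 0 0 -0.142 0 0 85; 0 0 0 0 0 0 85; 0 0 0 0 0 0 85'; python3 - <<'E'
from h import *
look(["blue_cup","yellow_cup","coaster_blue","coaster_yellow","coaster_red","red_cup"])
for n in ("top","scene"):
    c=cams.camera(n)["color"]; cv2.imwrite(f"pics/{n}6.png",c)
delta(.5375,-.179,.0275,-8.76)
E
```

```text
clock: 21.55
position: [0.6243, 0.1212, 0.1116]
ee_rot: [-0.705, 0.0, 0.709, -0.0]
ft_force: [0.8, -0.3, 0.2]
grip_width: 0.991
clock: 22.35
position: [0.5363, -0.183, 0.1277]
ee_rot: [-0.706, 0.002, 0.708, 0.001]
ft_force: [0.6, -0.8, 0.1]
grip_width: 0.997
clock: 23.15
position: [0.5378, -0.1784, 0.1277]
ee_rot: [-0.594, -0.382, 0.595, -0.382]
ft_force: [0.7, 0.2, -0.8]
grip_width: 0.998
clock: 23.55
position: [0.5377, -0.1786, 0.1274]
ee_rot: [-0.537, -0.46, 0.538, -0.459]
ft_force: [0.8, -0.3, 0.6]
grip_width: 0.992
top blue_cup 0.69 1 box [230.3, 257.4, 19.3, 17.9] lo [0.462 0.187 0.012] hi [0.499 0.225 0.066] topmid [0.4807 0.2058] topext [0.036 0.037] ell@H [0.4807 0.2046]
top yellow_cup 0.76 1 box [265.3, 198.0, 14.1, 19.5] lo [0.603 0.098 0.001] hi [0.642 0.138 0.066] topmid [0.6235 0.1186] topext [0.036 0.037] ell@H [0.6181 0.1179]
top coaster_blue 0.72 2 box [223.4, 254.5, 28.7, 22.6] lo [ 0.445  0.172 -0.002] hi [0.516 0.245 0.007] topmid [0.4812 0.2083] topext [0.07  0.073] ell@H [0.4802 0.2082]
top coaster_yellow 0.83 2 box [256.0, 195.1, 30.4, 33.1] lo [ 0.588  0.081 -
[... 992 characters left out ...]
23.3] lo [ 0.591  0.084 -0.001] hi [0.663 0.156 0.011] topmid [0.6271 0.1198] topext [0.071 0.072] ell@H [0.6285 0.1194]
scene coaster_red 0.64 1 box [213.4, 195.7, 28.2, 22.1] lo [ 0.413  0.019 -0.001] hi [0.485 0.092 0.01 ] topmid [0.4488 0.0544] topext [0.072 0.073] ell@H [0.4483 0.055 ]
scene red_cup 0.82 1 box [169.9, 264.9, 18.3, 22.4] lo [ 0.523 -0.198  0.015] hi [ 0.559 -0.165  0.078] topmid [ 0.5527 -0.1863] topext [0.065 0.023] ell@H [ 0.5534 -0.1868]
t 24.35 pos [ 0.5376 -0.1785  0.1269] yaw -8.65 F [ 0.   0.5 -0.9] grip 0.995  rotvec [0.0019 0.0003 0.002 ] shift(after rot) mm [99.4 -0.   0.5] shift(now) mm [99.4  0.2  0.5] toolY [ 0.989 -0.15  -0.002] toolZ [-0.15  -0.989  0.   ]
```

View pics/scene6.png

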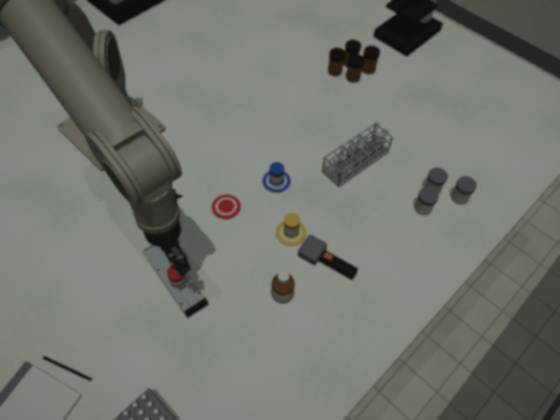

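View pics/top6.png

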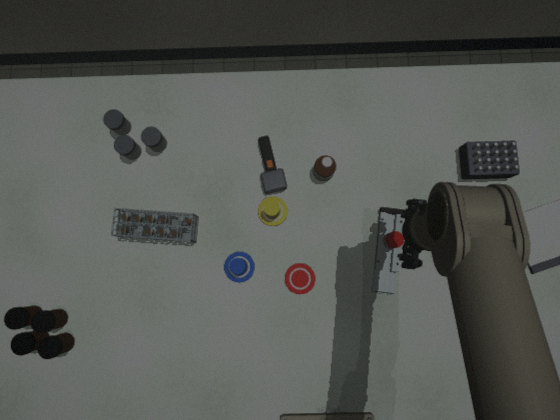

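The blue cup at (277,178) and the yellow cup at (291,226) stand within about 3 mm of their coaster centres. The gripper is over the red cup at (176,273) with its jaws along the track.

```bash
python3 -m handwheel '20 0 1.2 0 0 0 85; 25 0 0 0 0 0 85; 25 0 0 0 0 0 85; 20 0 0 0 0 0 85; 9 0 0 0 0 0 85; 0 0 0 0 0 0 85; 0 0 0 0 0 0 85'; python3 -c "
from h import *
delta(.5378,-.1798,.0275,-8.76)"; python3 -m handwheel '0 0 0 0 0 0 30; 0 0 0 0 0 0 30; 0 0 0 0 0 0 30; 0 0 0 0 0 0 30; 0 0 0 0 0 0 30; 0 0 0 0 0 0 30; 0 0 0 0 0 0 30; 0 0 0 0 0 0 30' 25
```

```text
clock: 25.05
position: [0.5378, -0.1798, 0.0288]
ee_rot: [-0.536, -0.461, 0.537, -0.461]
ft_force: [0.2, 0.1, 0.5]
grip_width: 0.997
t 25.05 pos [ 0.5378 -0.1798  0.0288] yaw -8.65 F [0.2 0.1 0.5] grip 0.997  rotvec [0.002  0.0004 0.0009] shift(after rot) mm [ 1.3 -0.   0. ] shift(now) mm [ 1.3 -0.   0. ] toolY [ 0.989 -0.15  -0.001] toolZ [-0.15  -0.989  0.   ]
clock: 25.85
position: [0.5375, -0.1798, 0.0285]
ee_rot: [-0.536, -0.461, 0.537, -0.461]
ft_force: [-2.8, -0.7, 6.1]
grip_width: 0.455
```

```bash
python3 -m handwheel '-0.7 0 0 0 0 0 30; 0 -3 0 0 0 0 30; 0 -6 0 0 0 0 30; 0 -6 0 0 0 0 30; 0 0 0 0 0 0 30'; python3 -c "
from h import *
delta(.5378,-.1798,.0275,-8.76)"
```

```text
clock: 26.35
position: [0.5215, -0.1774, 0.0286]
ee_rot: [-0.536, -0.461, 0.537, -0.46]
ft_force: [0.4, -0.5, -0.8]
grip_width: 0.462
t 26.35 pos [ 0.5215 -0.1774  0.0286] yaw -8.65 F [ 0.4 -0.5 -0.8] grip 0.462  rotvec [0.0019 0.0006 0.0025] shift(after rot) mm [ 1.1 16.5 -0.1] shift(now) mm [ 1.  16.5 -0.1] toolY [ 0.989 -0.15  -0.002] toolZ [-0.15  -0.989  0.001]
```

Sliding freely. I'll continue and watch the force.

```bash
python3 -m handwheel '0 -8 0 0 0 0 30; 0 -8 0 0 0 0 30; 0 -8 0 0 0 0 30; 0 -8 0 0 0 0 30; 0 0 0 0 0 0 30; 0 0 0 0 0 0 30'; python3 -c "
from h import *
delta(.5378,-.1798,.0275,-8.76)"; python3 -m handwheel '0 -8 0 0 0 0 30; 0 -8 0 0 0 0 30; 0 -8 0 0 0 0 30; 0 -8 0 0 0 0 30; 0 0 0 0 0 0 30; 0 0 0 0 0 0 30'; python3 -c "
from h import *
delta(.5378,-.1798,.0275,-8.76)"
```

```text
clock: 26.95
position: [0.4906, -0.1728, 0.0288]
ee_rot: [-0.536, -0.461, 0.537, -0.46]
ft_force: [-0.8, 0.6, -0.7]
grip_width: 0.458
t 26.95 pos [ 0.4906 -0.1728  0.0288] yaw -8.66 F [-0.8  0.6 -0.7] grip 0.458  rotvec [0.0018 0.0006 0.0019] shift(after rot) mm [ 1.3 47.7 -0.2] shift(now) mm [ 1.2 47.7 -0.1] toolY [ 0.989 -0.151 -0.002] toolZ [-0.151 -0.989  0.001]
clock: 27.55
position: [0.4591, -0.168, 0.0289]
ee_rot: [-0.536, -0.461, 0.537, -0.461]
ft_force: [-0.4, -0.0, -0.9]
grip_width: 0.461
t 27.55 pos [ 0.4591 -0.168   0.0289] yaw -8.66 F [-0.4 -0.  -0.9] grip 0.461  rotvec [0.0018 0.0007 0.0016] shift(after rot) mm [ 1.4 79.6 -0.3] shift(now) mm [ 1.3 79.6 -0.2] toolY [ 0.989 -0.151 -0.002] toolZ [-0.151 -0.989  0.001]
```

```bash
python3 -m handwheel '0 -8 0 0 0 0 30; 0 -8 0 0 0 0 30; 0 -8 0 0 0 0 30; 0 -6 0 0 0 0 30; 0 0 0 0 0 0 30; 0 0 0 0 0 0 30';  python3 - <<'E'
from h import *
delta(.5378,-.1798,.0275,-8.76)
for n in ("top","scene"):
    c=cams.camera(n)["color"]; cv2.imwrite(f"pics/{n}7.png",c)
a=cv2.imread("pics/scene7.png")[180:340,100:280]; cv2.imwrite("pics/scene7c.png",cv2.resize(a,None,fx=3.6,fy=3.6,interpolation=2))
E
```

```text
clock: 28.15
position: [0.4296, -0.1634, 0.029]
ee_rot: [-0.536, -0.461, 0.537, -0.461]
ft_force: [-0.2, 0.2, -0.8]
grip_width: 0.462
t 28.15 pos [ 0.4296 -0.1634  0.029 ] yaw -8.65 F [-0.2  0.2 -0.8] grip 0.462  rotvec [0.0018 0.0006 0.0015] shift(after rot) mm [  1.5 109.5  -0.3] shift(now) mm [ 1.300e+00  1.095e+02 -1.000e-01] toolY [ 0.989 -0.15  -0.002] toolZ [-0.15  -0.989  0.001]
```

View pics/scene7c.png

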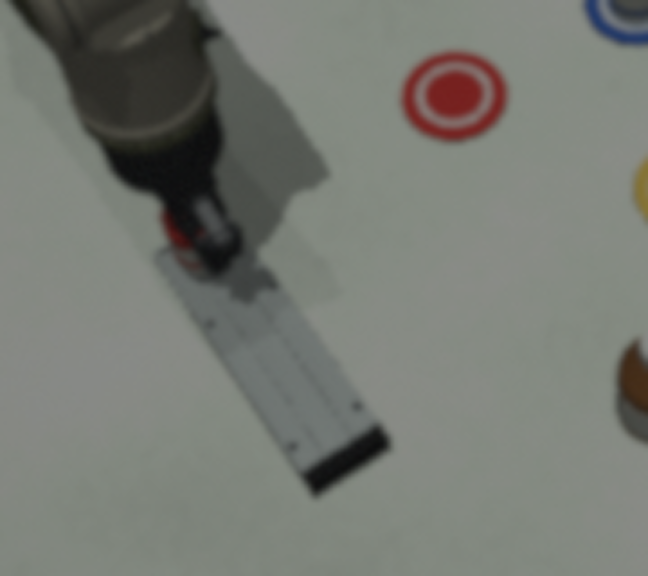

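View pics/top7.png

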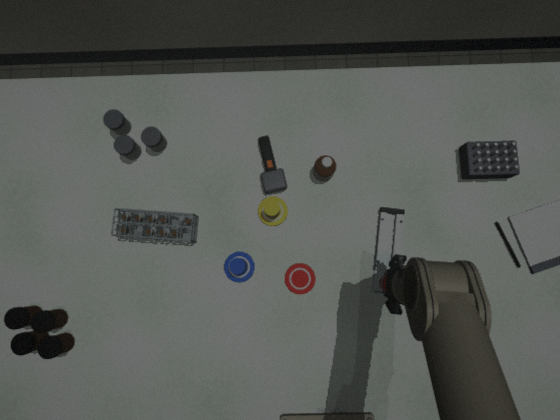

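The cup is at the open end of the track, around (380,283) in the top view and past the start of the lips. The red coaster is empty at (300,279). I'll firm up the grip and do a small test lift first.

```bash
python3 -m handwheel '0 0 0 0 0 0 30; -4 0 0 0 0 0 30; 0 0 0 0 0 0 30' 40; python3 -m handwheel '-10 0 0 0 0 0 30; -20 0 0 0 0 0 30; -10 0 0 0 0 0 30; 0 0 0 0 0 0 30'; python3 -c "
from h import *
delta(.4473,.054,.0275,-8.76)"
```

```text
clock: 28.55
position: [0.4299, -0.1633, 0.0333]
ee_rot: [-0.536, -0.461, 0.537, -0.461]
ft_force: [0.1, -0.4, -1.5]
grip_width: 0.458
clock: 28.95
position: [0.4307, -0.1638, 0.0744]
ee_rot: [-0.536, -0.46, 0.537, -0.461]
ft_force: [-0.1, 0.2, -0.3]
grip_width: 0.458
t 28.95 pos [ 0.4307 -0.1638  0.0744] yaw -8.66 F [-0.1  0.2 -0.3] grip 0.458  rotvec [ 0.0018  0.0017 -0.001 ] shift(after rot) mm [  46.9  -16.7 -217.8] shift(now) mm [  46.6  -16.4 -217.9] toolY [ 0.989 -0.151  0.001] toolZ [-0.151 -0.989  0.002]
```

```bash
python3 -m handwheel '0 -2 -20 0 0 0 30; 0 -3 -40 0 0 0 30; 0 -3 -45 0 0 0 30; 0 -3 -45 0 0 0 30; 0 -3 -38 0 0 0 30; 0 -1 -20 0 0 0 30; 0 -1 -10 0 0 0 30; 0 0 0 0 0 0 30'; python3 -m handwheel '0 0 0 0 0 0 30; 0 0 0 0 0 0 30; 0 0 0 0 0 0 30'; python3 - <<'E'
from h import *
delta(.4473,.054,.0275,-8.76)
look(["red_cup"])
for n in ("top","scene"):
    c=cams.camera(n)["color"]; cv2.imwrite(f"pics/{n}8.png",c)
a=cv2.imread("pics/scene8.png")[120:270,150:320]; cv2.imwrite("pics/scene8c.png",cv2.resize(a,None,fx=4,fy=4,interpolation=2))
E
```

```text
clock: 29.75
position: [0.4463, 0.0554, 0.0724]
ee_rot: [-0.535, -0.462, 0.536, -0.461]
ft_force: [-0.3, -0.0, -0.7]
grip_width: 0.46
clock: 30.05
position: [0.4466, 0.0534, 0.0727]
ee_rot: [-0.536, -0.461, 0.537, -0.46]
ft_force: [0.4, -0.4, -1.0]
grip_width: 0.458
t 30.05 pos [0.4466 0.0534 0.0727] yaw -8.76 F [ 0.4 -0.4 -1. ] grip 0.458  rotvec [-0.      0.0007  0.002 ] shift(after rot) mm [45.2  0.7 -0.7] shift(now) mm [45.2  0.7 -0.7] toolY [ 0.988 -0.152 -0.002] toolZ [-0.152 -0.988  0.001]
top red_cup 0.38 2 box [228.7, 255.4, 19.6, 19.9] lo [0.462 0.187 0.006] hi [0.498 0.224 0.066] topmid [0.4806 0.2056] topext [0.036 0.037] ell@H [0.4799 0.2027]
scene red_cup 0.55 1 box [216.3, 179.0, 12.9, 21.9] lo [0.433 0.034 0.055] hi [0.464 0.05  0.12 ] topmid [0.4469 0.0427] topext [0.031 0.015] ell@H [0.439  0.0494]
```

View pics/scene8c.png

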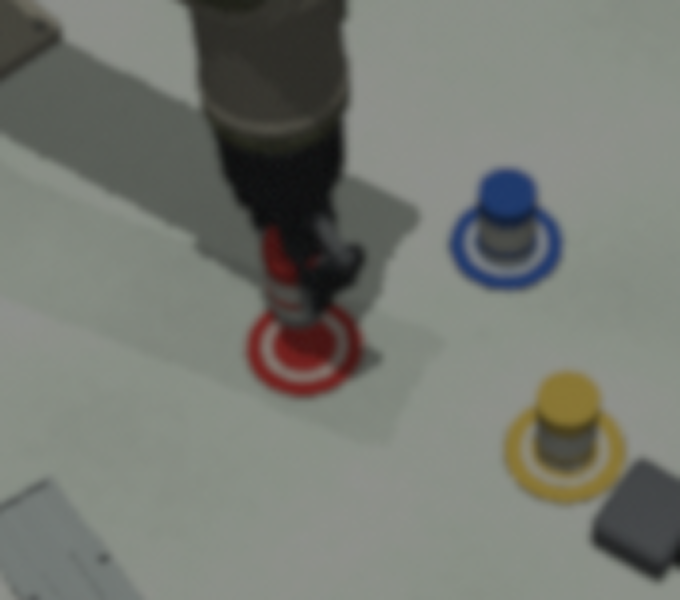

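The red cup is held upright above the red coaster, which shows at (303,347) in the crop. The other two cups stand on their own coasters.

```bash
python3 -m handwheel '15 0.5 -0.5 0 0 0 30; 15 0 0 0 0 0 30; 12 0 0 0 0 0 30; 0 0 0 0 0 0 30; 2 0 0 0 0 0 30; 0 0 0 0 0 0 30; 0 0 0 0 0 0 30'; python3 -m handwheel '1 0 0 0 0 0 30; 0 0 0 0 0 0 30'; python3 -m handwheel '0.7 0 0 0 0 0 30; 0 0 0 0 0 0 30'; python3 -c "
from h import *
delta(.4473,.054,.0265,-8.76)"
```

```text
clock: 31.05
position: [0.4474, 0.0551, 0.0291]
ee_rot: [-0.536, -0.461, 0.537, -0.461]
ft_force: [1.0, -0.0, -0.6]
grip_width: 0.456
clock: 31.25
position: [0.4471, 0.055, 0.0279]
ee_rot: [-0.536, -0.461, 0.537, -0.461]
ft_force: [0.4, -0.1, -0.9]
grip_width: 0.46
clock: 31.45
position: [0.447, 0.055, 0.0271]
ee_rot: [-0.536, -0.461, 0.537, -0.46]
ft_force: [-0.3, 0.7, -1.0]
grip_width: 0.457
t 31.45 pos [0.447  0.055  0.0271] yaw -8.65 F [-0.3  0.7 -1. ] grip 0.457  rotvec [0.0019 0.0004 0.0018] shift(after rot) mm [0.6 0.4 0.9] shift(now) mm [0.6 0.4 0.9] toolY [ 0.989 -0.15  -0.002] toolZ [-0.15  -0.989  0.   ]
```

```bash
python3 -m handwheel '0.5 0 0.7 0 0 0 30; 0 0 0 0 0 0 30';python3 -m handwheel '0.5 0 0 0 0 0 30; 0 0 0 0 0 0 30';
```

```text
clock: 31.65
position: [0.4469, 0.0544, 0.0266]
ee_rot: [-0.536, -0.461, 0.537, -0.46]
ft_force: [-0.3, 0.2, -1.0]
grip_width: 0.457
clock: 31.85
position: [0.447, 0.0544, 0.0265]
ee_rot: [-0.536, -0.461, 0.537, -0.461]
ft_force: [-2.8, -0.9, 8.6]
grip_width: 0.457
```

Contact. I'll release, retreat upward and check.

```bash
python3 -m handwheel '-0.5 0 0 0 0 0 85; 0 0 0 0 0 0 85; 0 0 0 0 0 0 85; 0 0 0 0 0 0 85; 0 0 0 0 0 0 85; -10 0 0 0 0 0 85; -35 0 0 0 0 0 85; -45 0 0 0 0 0 85'; python3 -m handwheel '-40 0 20 0 0 0 85; -40 0 45 0 0 0 85; 0 0 48 0 0 0 85; 0 0 48 0 0 0 85; 0 0 48 0 0 0 85; 0 0 20 0 0 0 85; 0 0 0 0 0 0 85; 0 0 0 0 0 0 85'; python3 - <<'E'
from h import *
look(list(H))
for n in ("top","scene"):
    c=cams.camera(n)["color"]; cv2.imwrite(f"pics/{n}9.png",c)
a=cv2.imread("pics/scene9.png")[120:300,150:370]; cv2.imwrite("pics/scene9c.png",cv2.resize(a,None,fx=3.3,fy=3.3,interpolation=2))
delta(.4473,.054,.0265,-8.76)
E
```

```text
clock: 32.65
position: [0.4457, 0.0546, 0.117]
ee_rot: [-0.535, -0.463, 0.537, -0.46]
ft_force: [1.4, -0.9, 1.8]
grip_width: 0.998
clock: 33.45
position: [0.4141, -0.164, 0.1903]
ee_rot: [-0.536, -0.461, 0.537, -0.46]
ft_force: [0.1, -0.3, -0.7]
grip_width: 0.995
top yellow_cup 0.7 1 box [266.6, 198.1, 14.1, 18.4] lo [0.603 0.1   0.007] hi [0.64  0.135 0.067] topmid [0.6226 0.1176] topext [0.037 0.035] ell@H [0.6194 0.1177]
top blue_cup 0.7 1 box [230.8, 257.4, 16.7, 18.0] lo [0.462 0.187 0.007] hi [0.499 0.225 0.067] topmid [0.4807 0.2057] topext [0.036 0.037] ell@H [0.4808 0.2043]
top red_cup 0.77 1 box [292.7, 272.5, 15.8, 12.9] lo [0.427 0.032 0.024] hi [0.466 0.069 0.073] topmid [0.4458 0.0502] topext [0.036 0.036] ell@H [0.4465 0.0508]
top coaster_yellow 0.81 1 box [256.9, 193.1, 30.6, 32.3] lo [ 0.587  0.082 -0.001] hi [0.66  0.153 0.007] topmid [0.6236 0.1183] topext [0.072 0.069] ell@H [0.6234 0.1171]
top coaster_blue 0.86 1 box [224.3, 255.1, 26.5, 24.4] lo [ 0.444  0.173 -0.001] hi [0.514 0.245 0.007] topmid [0.479  0.2083] topext [0.07  0.072] ell@H [0.479  0.2085]
top co
[... 1910 characters left out ...]
] lo [ 0.711 -0.045  0.009] hi [ 0.759 -0.001  0.103] topmid [ 0.7317 -0.0179] topext [0.023 0.022] ell@H [ 0.75   -0.0396]
scene rack_mid 0.97 2 box [321.4, 117.4, 71.7, 68.6] lo [0.555 0.322 0.001] hi [0.632 0.519 0.102] topmid [0.5948 0.4213] topext [0.053 0.173] ell@H [0.6214 0.3783]
scene scanner_mid 0.91 1 box [298.6, 237.6, 60.3, 39.1] lo [0.678 0.085 0.004] hi [0.824 0.149 0.036] topmid [0.7483 0.1165] topext [0.138 0.06 ] ell@H [0.7375 0.116 ]
t 34.65 pos [ 0.4139 -0.1645  0.1899] yaw -8.65 F [0.3 0.  0.1] grip 0.996  rotvec [0.002  0.0004 0.0019] shift(after rot) mm [ 163.4   -0.3 -221. ] shift(now) mm [ 163.3    0.4 -221.1] toolY [ 0.989 -0.15  -0.002] toolZ [-0.15  -0.989  0.   ]
```

View pics/scene9c.png

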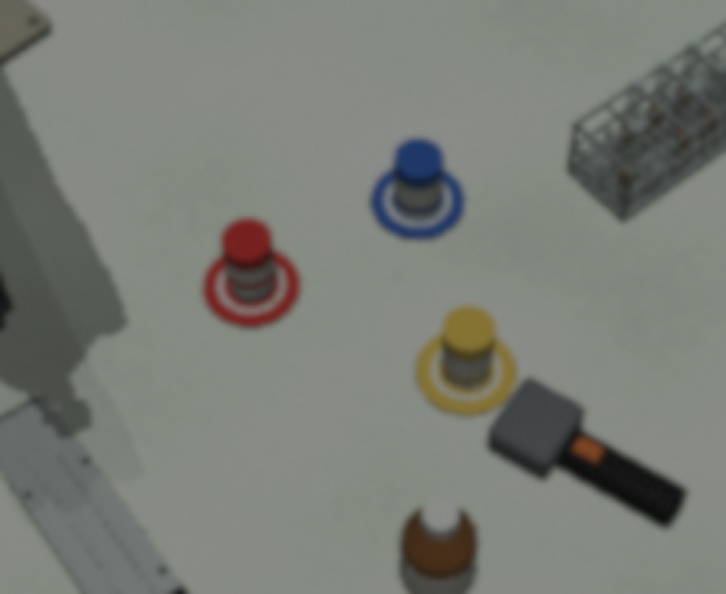

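View pics/top9.png

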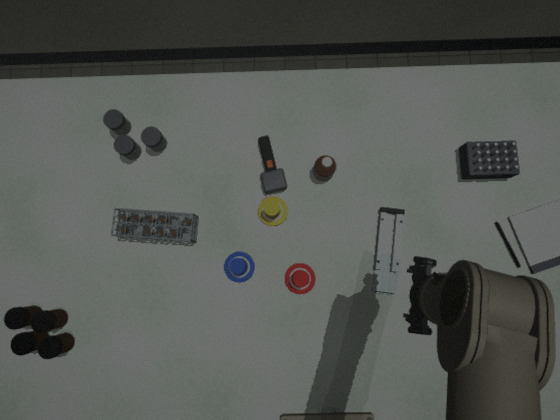

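All three cups are upright on the coasters of their own colour, at (239,266), (271,210) and (300,278) in the top view. They are within about 3 mm of centre. The bottle, rack and scanner have not moved, and the gripper is clear, so I'm handing in.

```bash
python3 -c "
from workcell import hand_in
print(hand_in())"
```

```text
the job is handed in; nothing more can be done
None
```

The job is done and handed in at about 35 s of the 96 s allowed; handing in gives no verdict.

- **Swap:** The yellow cup went to the red coaster, the blue cup to the blue coaster, and then the yellow cup to the yellow coaster.
- **Red cup:** I slid it about 108 mm along the track until its foot was clear of the lips, with almost no side force. I then lifted it off and stood it on the red coaster.

**Last checks:**
- Both cameras show all three cups upright, released and on the coasters of their own colour.
- Measured distance from the coaster centre is about 1 mm for red and 1–3 mm for yellow and blue.
- The bottle, rack and scanner read the same as at the start, to within about 2 mm.
- The highest force I read was about 13 N, when setting the yellow cup down, and the gripper is well away from everything.

**Disagreements:**
- The two cameras differ from each other by 2–5 mm, so I compared each cup with its coaster within a single camera.
- In the last look the network missed the red coaster in the scene view, so there I judged it by eye.
- It also took the rack for the track in the top view, and I ignored that result.

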